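# Clear a polish lane and hold its spring pusher back for refilling

### The arm

A 7-joint arm with a two-finger parallel gripper is mounted at the origin on the work surface. World frame = base frame: x ahead of the robot, y to its left, z up, the work surface at z = 0. Lengths are in m, angles in rad, forces in N, time in s.
With the tool pointing down it reaches from about 0.4 to 0.875 m from the base axis. Payload 19.3 kg.
Tool frame: the origin (TCP) lies midway between the tips of the shut fingers; the grasp point (between the pads) lies 19 mm behind it; x points along the fingers, y is the direction in which the jaws open and shut, and the axes are right-handed (so a half turn about x gives the same grasp; the last joint's range is limited). The gripper opens to 85 mm and grips with 20 to 120 N. Pads are 22 mm wide; open, the fingers measure 114 mm over their backs; the gripper's body (76 mm by 85 mm) begins 54 mm behind the grasp point. The pads swing forward as they close: fully open they stand 13 mm farther back than shut.
Start: joints at [1.213, 0.521, -0.036, 1.599, 0.021, 1.021, -0.113], TCP at [0.177, -0.599, 0.231] pointing down, gripper open.
Joint ranges: [-2.91, 2.91], [-0.3, 2.13], [-1.5, 1.42], [0.17, 2.43], [-1.26, 4.41], [0.16, 1.93], [-2.52, 2.52]. Speed limits (rad/s): [1.89, 1.89, 2.39, 2.39, 3.01, 3.01, 3.01].

### API

Orientations are given as [roll, pitch, yaw] about the fixed x, y, z axes, in that order (R = Rz(yaw) Ry(pitch) Rx(roll)).
In Python, from workcell import telemetry, vision, workorder gives the robot as it stands. The module is installed in compiled form; this text tells all that it offers.
- The arm moves only by the tool play_rows, never from a script. Its argument "deltas" is a list of rows, each a list of 7 numbers: the shift along the world's x, y, z in mm, then the turn, a rotation vector about the world's x, y, z in degrees, then the finger opening in mm, from 0 to 85.4. In form: [[x, y, z, wx, wy, wz, jaw], ...]. A call has 1 to 8 rows; each row shifts and turns the commanded pose from where the row before left it; what a row does not reach is not made up. A row lasts 1/8 s, in which the tool goes at most 62.5 mm and 10.7 degrees, less where a joint would pass 70% of its speed; a pose out of reach is approached as far as the arm can. A call with a gripper value outside its range is refused whole. The fingers move at their own pace and stop on an object; "grip_force" is the grip in N (left out, the last holds). Time passes only in rows, so rows that do not move let the fingers close. It gives the time, the measured TCP pose, the force and the opening at its end, in the units of the state.
- telemetry.observe(): the state, without advancing time (a new reading comes with each control period).
- vision.grab_frame(name): name is "scene" or "side" or "wrist"; returns the picture (384x512x3 uint8, red, green, blue); there is no depth.
- vision.camera_info(name): a dict with "mtx" (3x3 intrinsics, pixels), "rvec" (rotation vector, rad) and "tvec" (3), from world to camera coordinates, as OpenCV has them. Camera axes: x right, y down, z forward; pixel columns grow to the right and rows downward; lengths in m; the calibration is good to about 2 mm. The wrist camera is an equidistant fisheye: a pixel r from the principal point sees the ray r / f radians off the axis. A picture is of the moment at which its call begins: read the wrist's pose just before it. camera_info takes no time and is no camera call; for the wrist camera it gives the pose at the moment of the call.
- workorder.job_done(): hands the job in, once; it reports no verdict.
The state is a dict: "clock": time; "qpos": joint angles; "qd": joint speeds; "joint_efforts": joint torques, N m; "position": TCP position; "tool_rot": TCP orientation; "force": force on the tool from outside, world axes, zero at the start; "moment": the same for the moment, N m; "grip_width": finger opening in m.
Only numpy, scipy, OpenCV 4.12 (cv2) and the standard library are available. Lean on these libraries where they do the work, as an engineer would, in place of code of your own. Each camera call takes 0.05 s, during which the arm holds its last target. There are 200 camera calls.

### The job

The coral shade is being replaced in the nail-polish display. Lift the coral-red bottle out of its lane and stand it upright, fully on the round cork mat. Then take hold of that lane's spring pusher by its finger tab, draw it back until its front face is over the lane's yellow line and finish while holding it there, so that a colleague can drop in the new bottles; leave the other bottles and the brush jar where they are.

Things in the scene. Friction and masses are not known exactly. Their poses are not given: they have to be found in the camera images.
- coral_bottle_mid (a point): Round nail-polish bottle, 92 mm tall: coral-red body 32 mm across, 50 mm high, then a black round cap 17 mm across up to the top; 45 to 90 g. This point: on its axis, half-way up (46 mm above its underside), z along the bottle. It starts alone in its lane, pressed by the spring pusher against the front stop: lift it straight up over 36 mm to free it; the pusher then springs to its front end.
- coral_bottle: The same coral bottle; origin at the centre of its underside, which starts on the lane floor, 26 mm above the table.
- mat_top (a point): Centre of the top of the round cork mat, 100 mm across, 4 mm thick, fixed on the table to the left or right of the display.
- coral_pusher_tab (a point): Centre of the grip part of the coral lane's white pusher: an upright tab 10 mm thick along the lane, 24 mm wide across, its top 13 mm above this point (this point is 61 mm above the lane floor). In front of it, with a 4 mm gap, stands the front plate, only 34 mm high; behind it a coil 29 mm high. x axis along the lane to the front stop, z up.
- coral_pusher_face (a point): Foot of the coral pusher's front face (towards the front stop), mid-lane, on the lane floor; 13 mm ahead (+x) of the tab's centre. Same axes as the tab.
- coral_pusher: The same pusher (plate, tab, coil), 34 mm wide, 52 mm long; origin and axes as coral_pusher_face. It slides 185 mm along the lane from its front end (front face 10 mm short of the front stop). A spring always pushes it forward, 3.5 N at the front end, 5 N drawn back 150 mm; it flies forward when let go.
- fill_line: The coral lane's line (the other lanes have their own): yellow tape 5 mm wide across the lane floor and both dividers. Origin at its middle on the lane floor; x along the lane to the front stop, y across. It lies 100 to 155 mm back from where the pusher's front face stops at its front end.
- display: White board on the table, 285 x 196 mm, 20 mm high; origin under its centre, x away from the robot's side. On it three parallel lanes 62 mm apart, in any order, known by bottle colour: grey track 262 x 46 mm, floor 26 mm above the table, clear dividers 14 mm and, at the far (+x) end, a clear front stop 36 mm high above that floor, 118 mm from the board's centre; each has a like pusher.
- teal_bottle_mid (a point): Round nail-polish bottle, 92 mm tall: teal body 32 mm across, 50 mm high, then a black round cap 17 mm across up to the top; 65 g. This point: on its axis, half-way up (46 mm above its underside), z along the bottle. Bystander, alone in the teal lane.
- plum_bottle1_mid (a point): Round nail-polish bottle, 92 mm tall: dark plum body 32 mm across, 50 mm high, then a black round cap 17 mm across up to the top; 65 g. This point: on its axis, half-way up (46 mm above its underside), z along the bottle. Bystander, first in the plum lane.
- plum_bottle2_mid (a point): Round nail-polish bottle, 92 mm tall: dark plum body 32 mm across, 50 mm high, then a black round cap 17 mm across up to the top; 65 g. This point: on its axis, half-way up (46 mm above its underside), z along the bottle. Bystander, second in the plum lane.
- brush_jar_mid (a point): Loose open glass jar, 68 mm across, 85 mm high, with brushes standing up to 146 mm above the table, on the other side of the display from the mat. This point: on its axis, 42.5 mm above the table. Bystander.

How it is judged:
By the outcome, as a careful person would: the job done as asked, in the order asked, and still so for the second after the job is handed in, while the arm keeps its last pose, push and grip.
It also fails if it takes over 56 s, if anything falls off the work surface, if the arm or the gripper's body presses on something with over 40 N, if the wrist force passes 120 N, or if a joint passes its speed limit or range.

## Working session

There is one attempt and no reset: what is moved stays moved. The work goes in short steps, Python scripts to look and compute and a tool call to move; the robot and the scene stay as the last step left them, time stands still between calls to the robot, and variables do not carry over. Pictures are saved under pics/ and viewed, about 8 in all and at most 12, crops included, and the job is handed in when it is done.

Besides the shell and the picture viewer there is one more tool, called after "Emit:" as name([rows], argument=value, ...), one row to a line, values as JSON. play_rows: Moves the arm, as the interface text tells. Its arguments: {"type":"object","properties":{"deltas":{"type":"array","items":{"type":"array","items":{"type":"number"}}},"grip_force":{"type":"number"}},"required":["deltas"]}

```bash
mkdir -p pics
cat > h.py <<'E'
import numpy as np, cv2
from workcell import telemetry, vision, workorder
def grab(n,tag):
    info=vision.camera_info(n); im=vision.grab_frame(n)[:,:,::-1].copy()
    cv2.imwrite(f'pics/{tag}.png',im); return im,info
def ray(info,uv,fish=False):
    K=np.array(info['mtx'],float);R=cv2.Rodrigues(np.array(info['rvec'],float))[0];t=np.array(info['tvec'],float).ravel()
    x=(uv[0]-K[0,2])/K[0,0];y=(uv[1]-K[1,2])/K[1,1]
    if fish:
        r=np.hypot(x,y); s=np.sin(r)/r if r>1e-9 else 1; d=np.array([x*s,y*s,np.cos(r)])
    else: d=np.array([x,y,1.])
    return -R.T@t, R.T@d
def onz(info,uv,z,fish=False):
    c,d=ray(info,uv,fish); return c+d*(z-c[2])/d[2]
E
python3 - <<'E'
from h import *
s=telemetry.observe();print(s)
a,i=grab('scene','s0');b,j=grab('side','d0');
for k in(i,j):
    R=cv2.Rodrigues(np.array(k['rvec'],float))[0];print(-R.T@np.array(k['tvec']).ravel(),R[2],k['mtx'])
E
```

```text
{'clock': 0.0, 'qpos': array([ 1.21281152,  0.52203177, -0.0363371 ,  1.60000096,  0.02121335,
        1.02110683, -0.11278477]), 'qd': array([ 0.0011278 ,  0.00144088,  0.0018278 , -0.00088837, -0.00033996,
       -0.00023738,  0.0017634 ]), 'joint_efforts': array([-1.35907725e-03, -9.27083087e+01,  1.97883256e+00, -3.69922578e+01,
        1.78392988e-02,  8.13479943e-03,  8.62449099e-06]), 'position': array([ 0.1772624 , -0.59898038,  0.23071709]), 'tool_rot': array([-1.49342676,  1.56963487,  1.93597123]), 'force': array([-0.13121006,  0.09399341, -0.26334819]), 'moment': array([-0.03484698, -0.02448611, -0.01605618]), 'grip_width': 0.08531273426027097}
[1.3156793  0.03111631 0.5547568 ] [-0.84286679 -0.00956859 -0.5380372 ] [[419.02433082   0.         257.78793137]
 [  0.         419.02433082 188.61470648]
 [  0.           0.           1.        ]]
[ 0.29904927 -0.26302742  0.57802711] [ 0.41969959  0.48357692 -0.76811823] [[349.13192431   0.         253.53780608]
 [  0.         349.13192431 191.96585749]
 [  0.           0.           1.        ]]
```

View pics/s0.png

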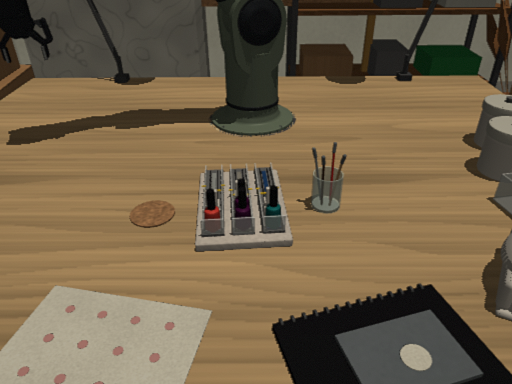

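View pics/d0.png

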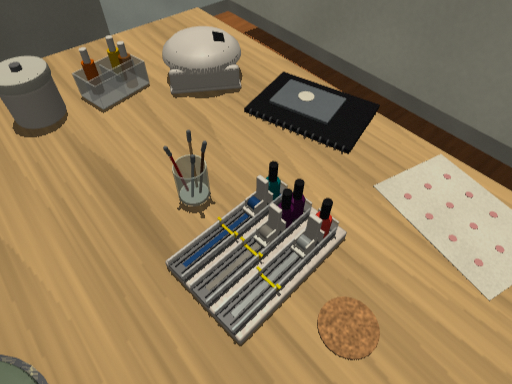

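The scene view shows the mat at (152,213), the coral bottle at (212,212) in the lane next to the mat, and the jar at (327,190). The side view shows the mat at (348,328), the coral cap at (327,207), the coral lane's yellow line near (269,278), and the coral tab near (315,220). I'll zoom in on the display.

Run:
```python
from h import *
b=cv2.imread('pics/d0.png');a=cv2.imread('pics/s0.png')
cv2.imwrite('pics/c1.png',cv2.resize(b[150:350,160:360],None,fx=3,fy=3,interpolation=cv2.INTER_CUBIC)[:600])
I=vision.camera_info('side');S=vision.camera_info('scene')
def comps(im,lo,hi,roi,amin):
    h=cv2.cvtColor(im,cv2.COLOR_BGR2HSV);m=cv2.inRange(h,lo,hi);x0,y0,x1,y1=roi
    k=np.zeros_like(m);k[y0:y1,x0:x1]=m[y0:y1,x0:x1]
    n,l,s,c=cv2.connectedComponentsWithStats(k)
    return [(s[q].tolist(),c[q].round(1).tolist()) for q in range(1,n) if s[q][4]>=amin]
print('red side',comps(b,(0,170,100),(6,255,255),(290,180,350,260),15))
print('red scene',comps(a,(0,170,100),(6,255,255),(190,180,230,240),15))
y=comps(b,(22,150,120),(35,255,255),(200,200,300,310),8)
for s,c in y: print('yel',s,c,onz(I,c,.033).round(4))
# mat by texture colour: darker brown
for im,info,roi,n in((b,I,(300,280,400,370),'side'),(a,S,(120,190,185,235),'scene')):
    x0,y0,x1,y1=roi;lab=cv2.cvtColor(im,cv2.COLOR_BGR2LAB).astype(float)
    g=im[y0:y1,x0:x1].astype(np.uint8);m=np.zeros(im.shape[:2],np.uint8)
    _,t=cv2.threshold(cv2.GaussianBlur(g[:,:,1],(5,5),0),0,255,cv2.THRESH_BINARY_INV+cv2.THRESH_OTSU)
    c=max(cv2.findContours(t,0,cv2.CHAIN_APPROX_NONE)[0],key=cv2.contourArea)[:,0]+[x0,y0]
    P=np.array([onz(info,p,.004)[:2] for p in c],np.float32)
    print(n,'mat',cv2.minEnclosingCircle(P),cv2.minAreaRect(P))
```

```text
red side [([329, 215, 3, 8, 18], [330.0, 217.9])]
red scene [([205, 207, 14, 8, 65], [212.1, 211.2])]
yel [217, 216, 5, 5, 13] [219.0, 218.1] [0.5041 0.073  0.033 ]
yel [222, 224, 16, 12, 51] [229.1, 229.8] [0.5025 0.0395 0.033 ]
yel [240, 236, 5, 5, 14] [241.8, 238.2] [0.509 0.01  0.033]
yel [244, 244, 19, 13, 57] [252.6, 250.6] [ 0.5074 -0.0225  0.033 ]
yel [257, 266, 4, 6, 13] [258.5, 268.4] [ 0.4926 -0.0557  0.033 ]
yel [261, 273, 20, 16, 74] [270.1, 281.6] [ 0.4915 -0.0866  0.033 ]
side mat ((0.546286404132843, -0.2167031168937683), 0.0518927201628685) ((0.5451482534408569, -0.21681737899780273), (0.1017339825630188, 0.10086216032505035), 67.51608276367188)
scene mat ((0.5557283163070679, -0.2156195342540741), 0.053417760878801346) ((0.5564106702804565, -0.21477797627449036), (0.10299157351255417, 0.10250712931156158), 89.73726654052734)
```

View pics/c1.png

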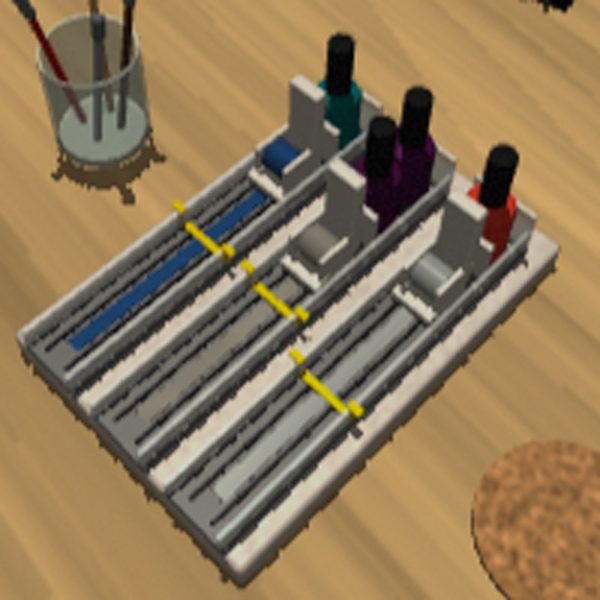

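Picture 3 (3x crop, side-view px = 160+u/3, 150+v/3) shows:
- **Board corners:** (240,578), (22,338) and (558,245).
- **Coral cap top:** about (503,152).
- **Coral tab top:** about (465,197).
- **Yellow line:** from (296,357) to (357,411) on the dividers.

Next I'll turn these into positions.

Run:
```python
from h import *
I=vision.camera_info('side');S=vision.camera_info('scene')
f=lambda u,v,z:onz(I,(160+(u-1)/3,150+(v-1)/3),z).round(4)
for n,u,v,z in(('cornN',240,570,.02),('cornL',22,330,.02),('cornR',556,240,.02),('capTop',503,151,.118),('capmid',499,176,.1),('tabTopL',447,194,.1),('tabTopR',485,204,.1),('lineL',296,357,.04),('lineR',357,410,.04),('lineFloor',327,392,.026)):
    print(n,f(u,v,z))
L,N,R=f(22,330,.02),f(240,570,.02),f(556,240,.02)
print(np.linalg.norm(L-N),np.linalg.norm(R-N),np.degrees(np.arctan2(*(R-N)[1::-1])),np.degrees(np.arctan2(*(L-N)[1::-1])),(L+R)/2)
# scene
a=cv2.imread('pics/s0.png');g=a.max(2);m=(g[185:215,204:222]<45).astype(np.uint8)
n,l,s,c=cv2.connectedComponentsWithStats(m);print(s,c)
c=onz(S,(211,190),.118);print(c)
print(telemetry.observe()['clock'])
```

```text
cornN [ 0.396  -0.1233  0.02  ]
cornL [0.3834 0.0677 0.02  ]
cornR [ 0.6772 -0.0958  0.02  ]
capTop [ 0.6344 -0.0668  0.118 ]
capmid [ 0.632 -0.07   0.1  ]
tabTopL [ 0.5999 -0.0597  0.1   ]
tabTopR [ 0.6112 -0.0783  0.1   ]
lineL [ 0.4895 -0.0585  0.04  ]
lineR [ 0.4942 -0.1041  0.04  ]
lineFloor [ 0.4937 -0.081   0.026 ]
0.1914151509154905 0.2825414836798307 5.585488975342451 93.77425291999556 [ 0.5303  -0.01405  0.02   ]
[[  0   0  18  30 368]
 [  2   0  10  25 171]
 [ 13   2   1   1   1]] [[ 9.55163043 14.95652174]
 [ 6.21052632 13.59064327]
 [13.          2.        ]]
[ 0.63581826 -0.06695761  0.118     ]
0.1
```

Run:
```python
from h import *
from scipy.spatial.transform import Rotation as R
s=telemetry.observe();M=R.from_euler('xyz',s['tool_rot']).as_matrix();print(M.round(3),s['position'])
y=M[:,1];print('jaw angle',np.degrees(np.arctan2(y[1],y[0])))
print(np.round(R.from_euler('xyz',s['tool_rot']).as_matrix()[:,0],4))
```

```text
[[-0.     0.284 -0.959]
 [ 0.001 -0.959 -0.284]
 [-1.    -0.001  0.   ]] [ 0.17730639 -0.59900626  0.23076871]
jaw angle -73.51067611437766
[-4.e-04  1.e-03 -1.e+00]
```

Emit:
play_rows([
  [28.6, 33.25, 0, 0, 0, -0.72, 50],
  [28.6, 33.25, 0, 0, 0, -0.72, 50],
  [28.6, 33.25, 0, 0, 0, -0.72, 50],
  [28.6, 33.25, 0, 0, 0, -0.72, 50],
  [28.6, 33.25, 0, 0, 0, -0.72, 50],
  [28.6, 33.25, 0, 0, 0, -0.72, 50],
  [28.6, 33.25, 0, 0, 0, -0.72, 50],
  [28.6, 33.25, 0, 0, 0, -0.72, 50],
], grip_force=40)

```text
clock: 1.1
position: [0.4068, -0.3321, 0.2311]
tool_rot: [-0.686, 1.57, 2.643]
force: [-0.7, -0.7, 0.9]
grip_width: 0.0502
```

Emit:
play_rows([
  [28.6, 33.25, 0, 0, 0, -0.72, 50],
  [28.6, 33.25, 0, 0, 0, -0.72, 50],
  [28.6, 33.25, 0, 0, 0, -0.72, 50],
  [28.6, 33.25, 0, 0, 0, -0.72, 50],
  [28.6, 33.25, 0, 0, 0, -0.72, 50],
  [28.6, 33.25, 0, 0, 0, -0.72, 50],
  [28.6, 33.25, 0, 0, 0, -0.72, 50],
  [28.6, 33.25, 0, 0, 0, -0.72, 50],
])

```text
clock: 2.1
position: [0.6356, -0.0662, 0.231]
tool_rot: [0.055, 1.57, -3.001]
force: [0.5, 0.3, 0.0]
grip_width: 0.05
```

Run:
```python
from h import *
from scipy.spatial.transform import Rotation as R
s=telemetry.observe();M=R.from_euler('xyz',s['tool_rot']).as_matrix();print(M.round(3),s['position'],s['grip_width'],s['qpos'].round(2),s['clock'])
a,i=grab('wrist','w0');print(i)
np.save('w0.npy',np.array([i['mtx'],],float));import pickle;pickle.dump(i,open('w0.pkl','wb'))
cv2.imwrite('pics/w0b.png',cv2.resize(a,(800,600)))
```

```text
[[-0.001  0.086 -0.996]
 [-0.    -0.996 -0.086]
 [-1.     0.     0.001]] [ 0.63562913 -0.06617416  0.23101651] 0.05002988563236952 [ 0.11  0.55 -0.15  1.55  0.09  1.05 -1.55] 2.1
{'mtx': array([[297.31863964,   0.        , 253.38378873],
       [  0.        , 297.31863964, 189.27123379],
       [  0.        ,   0.        ,   1.        ]]), 'rvec': array([-2.14552639,  1.96374127,  0.29358376]), 'tvec': array([-0.12078248,  0.56194673,  0.5627207 ])}
```

View pics/w0b.png

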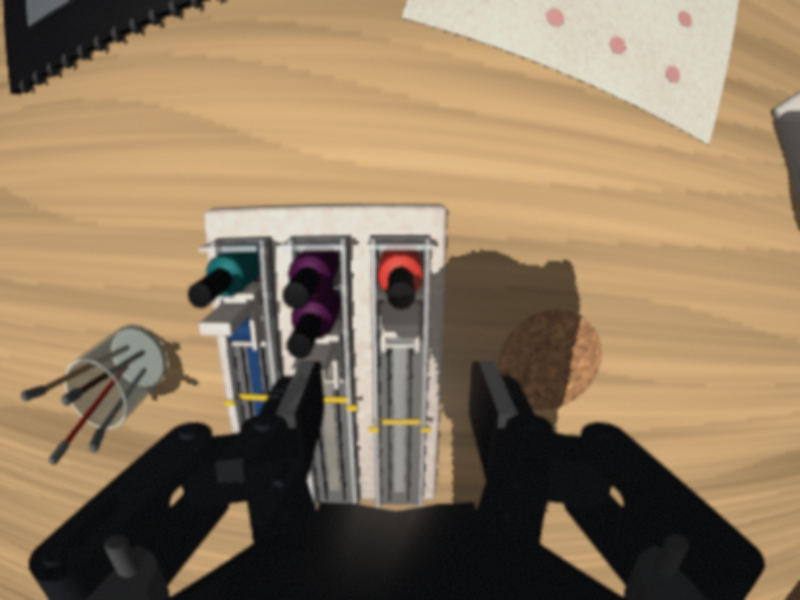

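Picture 4 (wrist, 800x600) shows the lanes vertical, so the yaw is right. The coral body is at (400,270), its cap top at about (402,295), its yellow line at (400,422), and the mat at (550,358).

Run:
```python
from h import *
import pickle
i=pickle.load(open('w0.pkl','rb'));f=lambda u,v,z:onz(i,(u*.64,v*.64),z,True).round(4)
R=cv2.Rodrigues(i['rvec'])[0];print('cam',-R.T@i['tvec'],R[2])
for n,u,v,z in(('captop',402,296,.118),('capbase',401,271,.08),('line',401,422,.026),('lineL',374,429,.04),('lineR',427,429,.04),('stopL',371,238,.062),('stopR',434,239,.062),('mat',550,358,.004),('boardFL',206,209,.02),('boardFR',446,206,.02)):print(n,f(u,v,z))
a=cv2.imread('pics/w0.png')
y=cv2.inRange(cv2.cvtColor(a,cv2.COLOR_BGR2HSV),(22,130,110),(35,255,255));y[:,:232]=0;y[:,285:]=0
n,l,s,c=cv2.connectedComponentsWithStats(y)
for q in range(1,n):print(s[q],onz(i,c[q],.026,True).round(4),onz(i,c[q],.040,True).round(4))
```

```text
cam [ 0.70980083 -0.05842836  0.37389308] [-0.29113596 -0.02560957 -0.95633885]
captop [ 0.6321 -0.0688  0.118 ]
capbase [ 0.6374 -0.0681  0.08  ]
line [ 0.4889 -0.0824  0.026 ]
lineL [ 0.4885 -0.0593  0.04  ]
lineR [ 0.4924 -0.1042  0.04  ]
stopL [ 0.6543 -0.0463  0.062 ]
stopR [ 0.6574 -0.0891  0.062 ]
mat [ 0.5506 -0.2131  0.004 ]
boardFL [0.6613 0.0909 0.02  ]
boardFR [ 0.6768 -0.0997  0.02  ]
[244 268  25   4  72] [ 0.4899 -0.081   0.026 ] [ 0.4988 -0.0801  0.04  ]
[236 274   7   2  13] [ 0.4792 -0.0585  0.026 ] [ 0.4885 -0.0585  0.04  ]
[270 274   5   3  11] [ 0.483  -0.1043  0.026 ] [ 0.4921 -0.1025  0.04  ]
```

Emit:
play_rows([
  [-0.5, -1.5, -25, 0, 0, 0, 45],
  [0, 0, -30, 0, 0, 0, 45],
  [0, 0, -30, 0, 0, 0, 45],
  [0, 0, -25, 0, 0, 0, 45],
  [0, 0, -20, 0, 0, 0, 45],
  [0, 0, -12, 0, 0, 0, 45],
  [0, 0, -6, 0, 0, 0, 45],
  [0, 0, 0, 0, 0, 0, 45],
], grip_force=40)

```text
clock: 3.15
position: [0.6346, -0.0688, 0.0834]
tool_rot: [-3.136, 1.571, 0.093]
force: [0.2, 1.2, -0.7]
grip_width: 0.045
```

Emit:
play_rows([
  [0, 0, 0, 0, 0, 0, 8],
  [0, 0, 0, 0, 0, 0, 8],
  [0, 0, 0, 0, 0, 0, 8],
  [0, 0, 0, 0, 0, 0, 8],
  [0, 0, 0, 0, 0, 0, 8],
  [0, 0, 0, 0, 0, 0, 8],
])

```text
clock: 3.9
position: [0.6349, -0.0689, 0.084]
tool_rot: [2.942, 1.57, -0.113]
force: [-1.2, -0.0, 6.8]
grip_width: 0.0157
```

Emit:
play_rows([
  [0, 0, 5, 0, 0, 0, 8],
  [0, 0, 10, 0, 0, 0, 8],
  [0, 0, 10, 0, 0, 0, 8],
  [0, 0, 10, 0, 0, 0, 8],
  [0, 0, 10, 0, 0, 0, 8],
  [0, 0, 10, 0, 0, 0, 8],
  [0, 0, 5, 0, 0, 0, 8],
  [0, 0, 0, 0, 0, 0, 8],
])

```text
clock: 4.9
position: [0.6349, -0.0688, 0.1439]
tool_rot: [3.016, 1.57, -0.039]
force: [3.9, 0.2, 1.7]
grip_width: 0.0156
```

Run:
```python
from h import *
import pickle
s=telemetry.observe();print(s['position'],s['force'],s['grip_width'])
b,_=grab('side','d1');a,i=grab('wrist','w1');pickle.dump(i,open('w1.pkl','wb'))
o=np.hstack([cv2.resize(b[120:370,170:420],(400,400)),cv2.resize(a[60:360,100:400],(400,400))]);cv2.imwrite('pics/c2.png',o)
```

```text
[ 0.63490062 -0.06881763  0.1438967 ] [3.94073309 0.24194139 1.71502164] 0.015606528594610997
```

View pics/c2.png

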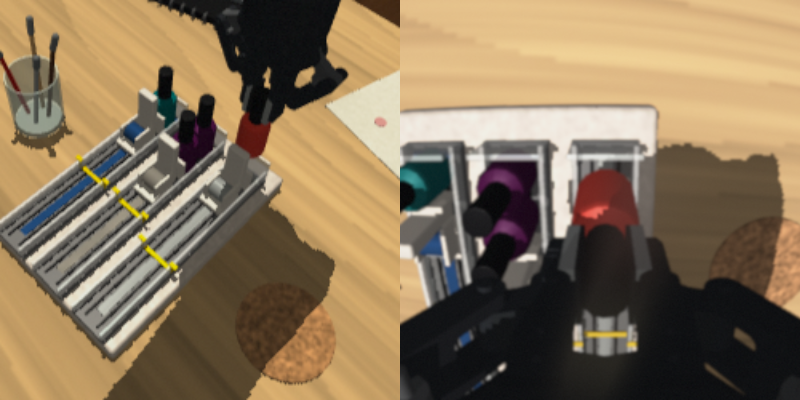

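Picture 5 shows the coral bottle held, upright and clear of the stop. The tab is now against its lower body, which explains the 3.9 N in x. I'll keep lifting straight up until it is over the tab top.

Emit:
play_rows([
  [0, 0, 10, 0, 0, 0, 8],
  [0, 0, 10, 0, 0, 0, 8],
  [0, 0, 10, 0, 0, 0, 8],
  [0, 0, 10, 0, 0, 0, 8],
  [0, 0, 0, 0, 0, 0, 8],
], grip_force=60)

```text
clock: 5.62
position: [0.6348, -0.0689, 0.1842]
tool_rot: [2.973, 1.57, -0.082]
force: [-0.3, -0.1, -0.2]
grip_width: 0.0155
```

Run:
```python
from h import *
s=telemetry.observe();print(s['position'],s['force'],s['grip_width'])
for n in('side','scene'):
    b,i=grab(n,n+'2')
    m=cv2.inRange(cv2.cvtColor(b,cv2.COLOR_BGR2HSV),(0,150,70),(8,255,255))
    x0,y0,x1,y1=(280,100,380,260) if n=='side' else (180,140,240,230)
    k=np.zeros_like(m);k[y0:y1,x0:x1]=m[y0:y1,x0:x1]
    c=max(cv2.findContours(k,0,2)[0],key=cv2.contourArea);print(n,cv2.boundingRect(c),cv2.minAreaRect(c))
    # expected tilt: image direction of vertical at this place
    p=np.array([[.635,-.069,.11],[.635,-.069,.16]]);q=cv2.projectPoints(p,np.array(i['rvec']),np.array(i['tvec']),np.array(i['mtx']),None)[0][:,0];print(q)
    cv2.imwrite('pics/c3%s.png'%n,cv2.resize(b[y0-20:y1,x0:x1],None,fx=3,fy=3))
a=cv2.imread('pics/c3side.png');b=cv2.imread('pics/c3scene.png');h=max(a.shape[0],b.shape[0])
o=np.zeros((h,a.shape[1]+b.shape[1],3),np.uint8);o[:a.shape[0],:a.shape[1]]=a;o[:b.shape[0],a.shape[1]:]=b;cv2.imwrite('pics/c3.png',o)
```

```text
[ 0.63475609 -0.06885041  0.1842404 ] [-0.3313195  -0.05086686 -0.20089769] 0.015504673209636164
side (321, 174, 23, 30) ((331.1743469238281, 189.75230407714844), (19.922786712646484, 28.35165786743164), 16.699243545532227)
[[327.72857391 203.50002133]
 [333.11672793 184.1920839 ]]
scene (200, 164, 17, 28) ((208.7049560546875, 177.7541046142578), (26.617507934570312, 16.1153621673584), 84.80557250976562)
[[210.27354806 193.23996399]
 [208.42876183 170.96131638]]
```

View pics/c3.png

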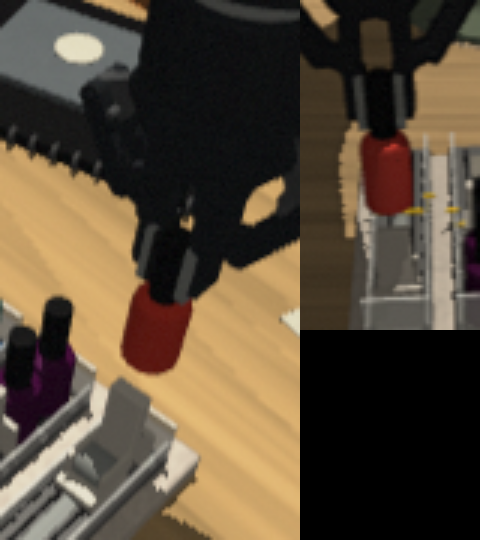

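Picture 6 shows the bottle free and upright (measured tilt matches the vertical within about 1°), with the pusher at its front end. I'll carry the bottle to the mat.

Emit:
play_rows([
  [-8, -14, 0, 0, 0, 0, 8],
  [-14, -24, 0, 0, 0, 0, 8],
  [-14, -24, 0, 0, 0, 0, 8],
  [-14, -24, 0, 0, 0, 0, 8],
  [-14, -24, 0, 0, 0, 0, 8],
  [-14, -24, 0, 0, 0, 0, 8],
  [-8, -12, 0, 0, 0, 0, 8],
  [0, 0, -10, 0, 0, 0, 8],
])

```text
clock: 6.72
position: [0.5482, -0.2158, 0.1734]
tool_rot: [2.529, 1.57, -0.527]
force: [0.4, -0.9, -0.7]
grip_width: 0.0154
```

Emit:
play_rows([
  [0, 0, -25, 0, 0, 0, 8],
  [0, 0, -25, 0, 0, 0, 8],
  [0, 0, -25, 0, 0, 0, 8],
  [0, 0, -15, 0, 0, 0, 8],
  [0, 0, -10, 0, 0, 0, 8],
  [0, 0, -6, 0, 0, 0, 8],
  [0, 0, -3, 0, 0, 0, 8],
  [0, 0, 0, 0, 0, 0, 8],
])

```text
clock: 7.72
position: [0.5486, -0.2148, 0.0645]
tool_rot: [2.807, 1.57, -0.248]
force: [-0.3, 0.1, -0.6]
grip_width: 0.0154
```

Emit:
play_rows([
  [0, 0, -1, 0, 0, 0, 8],
  [0, 0, -1, 0, 0, 0, 8],
  [0, 0, 0, 0, 0, 0, 8],
])

```text
clock: 8.1
position: [0.5486, -0.2148, 0.0625]
tool_rot: [2.821, 1.57, -0.234]
force: [-0.2, 0.9, 1.6]
grip_width: 0.0153
```

Run:
```python
from h import *
s=telemetry.observe();print(s['position'],s['force'])
b,i=grab('side','d3');cv2.imwrite('pics/c4.png',cv2.resize(b[200:380,270:430],None,fx=3,fy=3))
```

```text
[ 0.54864042 -0.21484229  0.0624853 ] [-0.18000497  0.89866723  1.55863112]
```

View pics/c4.png

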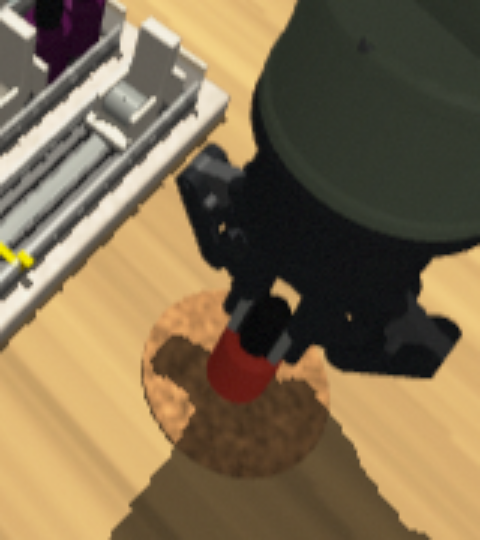

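Picture 7 shows the bottle near the mat's middle, base at about (240,390), standing straight, with first contact at 1.6 N. I'll press 0.5 mm, release slowly and rise.

Emit:
play_rows([
  [0, 0, -0.5, 0, 0, 0, 8],
  [0, 0, 0, 0, 0, 0, 8],
])

```text
clock: 8.4
position: [0.5489, -0.2149, 0.0624]
tool_rot: [2.816, 1.57, -0.239]
force: [-0.4, 0.9, 9.4]
grip_width: 0.0156
```

Emit:
play_rows([
  [0, 0, 0, 0, 0, 0, 18],
  [0, 0, 0, 0, 0, 0, 24],
  [0, 0, 0, 0, 0, 0, 32],
  [0, 0, 0, 0, 0, 0, 40],
  [0, 0, 0, 0, 0, 0, 44],
  [0, 0, 4, 0, 0, 0, 44],
  [0, 0, 10, 0, 0, 0, 44],
  [0, 0, 20, 0, 0, 0, 44],
])

```text
clock: 9.4
position: [0.5482, -0.2147, 0.0963]
tool_rot: [-0.426, 1.57, 2.802]
force: [-0.4, -0.2, -0.1]
grip_width: 0.0443
```

Emit:
play_rows([
  [0, 0, 25, 0, 0, 0, 44],
  [0, 0, 30, 0, 0, 0, 44],
  [0, 0, 30, 0, 0, 0, 44],
  [0, 0, 0, 0, 0, 0, 44],
])

```text
clock: 9.9
position: [0.5495, -0.2152, 0.1836]
tool_rot: [2.736, 1.567, -0.319]
force: [-0.5, -0.1, -0.6]
grip_width: 0.0438
```

Run:
```python
from h import *
import pickle
s=telemetry.observe();print(s['position'],s['force'],s['qpos'].round(2))
b,i=grab('side','d4');c,j=grab('scene','s4');a,k=grab('wrist','w4');pickle.dump(k,open('w4.pkl','wb'))
cv2.imwrite('pics/c5.png',np.hstack([cv2.resize(b[150:390,230:390],(400,600)),cv2.resize(c[140:270,120:207],(400,600))]))
```

```text
[ 0.54954421 -0.21518697  0.18362165] [-0.53595055 -0.14617105 -0.58844224] [ 0.37  0.52 -0.14  1.74  0.09  0.88 -1.29]
```

View pics/c5.png

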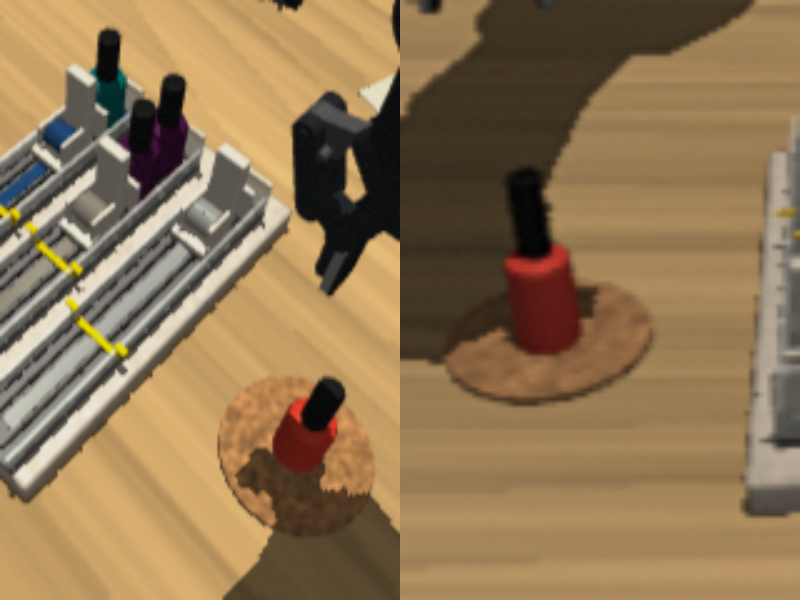

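Picture 8 shows the coral bottle standing upright in the middle of the mat, with the other bottles in place. The pusher is at its front end, tab top at side crop (234,150). Next I'll measure the tab.

Run:
```python
from h import *
I=vision.camera_info('side')
for u,v,z in((221,150,.1),(245,160,.1),(233,152,.1),(110,350,.04),(72,303,.04)):
    print(onz(I,(230+u/2.5,150+v/2.5),z).round(4))
b=cv2.imread('pics/d4.png');cv2.imwrite('pics/c6.png',np.hstack([cv2.resize(b[190:260,290:360],(490,490),interpolation=cv2.INTER_CUBIC)]))
```

```text
[ 0.6193 -0.0641  0.1   ]
[ 0.6255 -0.0804  0.1   ]
[ 0.6243 -0.0705  0.1   ]
[ 0.484  -0.1038  0.04  ]
[ 0.4871 -0.0626  0.04  ]
```

Emit:
play_rows([
  [5, 9, 0, 0, 0, 8, 40],
  [10, 18, 0, 0, 0, 10, 40],
  [12, 21, 0, 0, 0, 10, 40],
  [12, 22, 0, 0, 0, 10, 40],
  [12, 22, 0, 0, 0, 10, 40],
  [12, 22, 0, 0, 0, 10, 40],
  [9, 18, 0, 0, 0, 10, 40],
  [5, 10, 0, 0, 0, 10, 40],
])

```text
clock: 11.05
position: [0.6254, -0.0715, 0.1798]
tool_rot: [-1.933, 1.569, 2.664]
force: [-0.4, -0.6, 0.2]
grip_width: 0.0399
```

Emit:
play_rows([
  [2, 4, 0, 0, 0, 6, 40],
  [0, 0, 0, 0, 0, 6, 40],
  [0, 0, 0, 0, 0, 0, 40],
  [0, 0, 0, 0, 0, 0, 40],
])

```text
clock: 11.55
position: [0.6273, -0.0688, 0.1803]
tool_rot: [-1.914, 1.57, 2.882]
force: [-0.8, -0.1, 0.1]
grip_width: 0.0395
```

Run:
```python
from h import *
import pickle
from scipy.spatial.transform import Rotation as R
s=telemetry.observe();M=R.from_euler('xyz',s['tool_rot']).as_matrix();print(M.round(3),s['position'],s['grip_width'],s['qpos'].round(2),s['clock'])
a,i=grab('wrist','w5');pickle.dump(i,open('w5.pkl','wb'));cv2.imwrite('pics/w5b.png',cv2.resize(a,(800,600)))
```

```text
[[-0.001  0.996  0.084]
 [ 0.     0.084 -0.996]
 [-1.    -0.001 -0.   ]] [ 0.62725087 -0.06882669  0.1803069 ] 0.03948269393040909 [ 0.37  0.63 -0.54  1.61  0.37  1.   -0.2 ] 11.55
```

View pics/w5b.png

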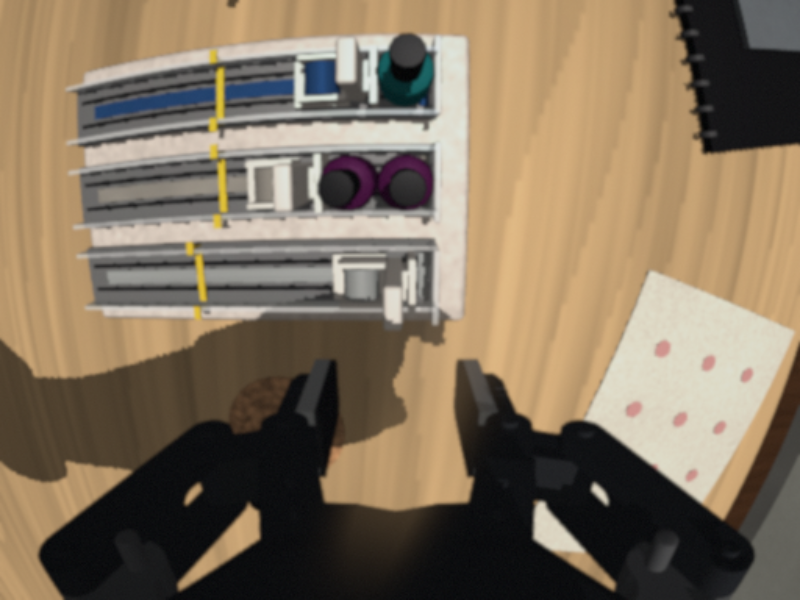

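Picture 9 (wrist) shows the jaws along the lane, the coral tab top at (393,306), its line at (201,277), and the other bottles in place.

Run:
```python
from h import *
import pickle
i=pickle.load(open('w5.pkl','rb'));f=lambda u,v,z:onz(i,(u*.64,v*.64),z,True).round(4)
for n,u,v,z in(('tab',393,306,.1),('tabA',385,289,.1),('tabB',402,289,.1),('tabC',385,324,.1),('tabD',401,324,.1),('line',201,277,.026),('lineL',190,248,.04),('lineR',198,311,.04),('plateL',413,258,.06),('plateR',408,300,.06)):print(n,f(u,v,z))
R=cv2.Rodrigues(i['rvec'])[0];print('cam',-R.T@i['tvec'])
```

```text
tab [ 0.6258 -0.0668  0.1   ]
tabA [ 0.6211 -0.0582  0.1   ]
tabB [ 0.6295 -0.0575  0.1   ]
tabC [ 0.6225 -0.0768  0.1   ]
tabD [ 0.6307 -0.0761  0.1   ]
line [ 0.491  -0.0818  0.026 ]
lineL [ 0.4893 -0.0583  0.04  ]
lineR [ 0.4938 -0.1021  0.04  ]
plateL [ 0.6357 -0.0497  0.06  ]
plateR [ 0.6352 -0.0753  0.06  ]
cam [0.62136832 0.00629808 0.32327886]
```

Emit:
play_rows([
  [-1, 0, -15, 0, 0, 0, 36],
  [0, 0, -25, 0, 0, 0, 36],
  [0, 0, -25, 0, 0, 0, 36],
  [0, 0, -20, 0, 0, 0, 36],
  [0, 0, -12, 0, 0, 0, 36],
  [0, 0, -8, 0, 0, 0, 36],
  [0, 0, -3, 0, 0, 0, 36],
  [0, 0, 0, 0, 0, 0, 36],
])

```text
clock: 12.6
position: [0.6267, -0.0688, 0.0731]
tool_rot: [1.402, 1.57, -0.083]
force: [-0.7, 0.2, 0.2]
grip_width: 0.036
```

Emit:
play_rows([
  [0, 0, 0, 0, 0, 0, 2],
  [0, 0, 0, 0, 0, 0, 2],
  [0, 0, 0, 0, 0, 0, 2],
  [0, 0, 0, 0, 0, 0, 2],
  [0, 0, 0, 0, 0, 0, 2],
  [0, 0, 0, 0, 0, 0, 2],
], grip_force=50)

```text
clock: 13.35
position: [0.6257, -0.0689, 0.0734]
tool_rot: [-1.287, 1.569, -2.771]
force: [-9.1, -0.3, 10.7]
grip_width: 0.0094
```

Emit:
play_rows([
  [-8, -0.7, 0, 0, 0, 0, 2],
  [-18, -1.6, 0, 0, 0, 0, 2],
  [-22, -1.9, 0, 0, 0, 0, 2],
  [-24, -2.1, 0, 0, 0, 0, 2],
  [-24, -2.1, 0, 0, 0, 0, 2],
  [-22, -1.9, 0, 0, 0, 0, 2],
  [-18, -1.6, 0, 0, 0, 0, 2],
  [-9, -0.8, 0, 0, 0, 0, 2],
])

```text
clock: 14.35
position: [0.4816, -0.0813, 0.0733]
tool_rot: [1.639, 1.569, 0.155]
force: [5.7, 2.5, -3.1]
grip_width: 0.0094
```

Emit:
play_rows([
  [0, 0, 0, 0, 0, 0, 2],
  [0, 0, 0, 0, 0, 0, 2],
])

```text
clock: 14.6
position: [0.4827, -0.0812, 0.0733]
tool_rot: [1.6, 1.569, 0.117]
force: [5.0, 1.9, 4.1]
grip_width: 0.0092
```

Run:
```python
from h import *
import pickle
s=telemetry.observe();print(s['position'],s['force'],s['grip_width'])
b,i=grab('side','d6');c,j=grab('scene','s6');a,k=grab('wrist','w6');pickle.dump(k,open('w6.pkl','wb'))
o=np.hstack([cv2.resize(b[235:305,225:295],(400,400),interpolation=2),cv2.resize(a[100:300,160:360],(400,400),interpolation=2)]);cv2.imwrite('pics/c7.png',o)
```

```text
[ 0.48273645 -0.08122814  0.0732618 ] [4.99074741 1.87583289 4.10631112] 0.009203289078391824
```

View pics/c7.png

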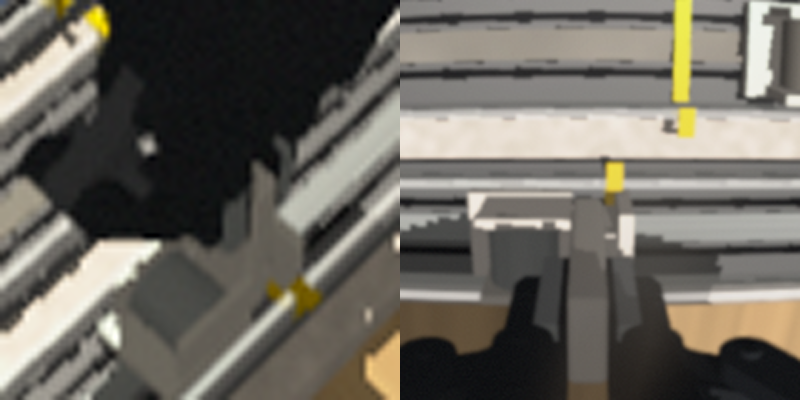

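Picture 10 shows the tab held. In the wrist crop the plate's front edge is at about x=633, ahead of the divider tape at x=606–624, so a few millimetres remain. Measuring.

Run:
```python
from h import *
import pickle
i=pickle.load(open('w6.pkl','rb'));f=lambda u,v,z:onz(i,(160+(u-400)/2,100+v/2),z,True)
e=np.array([np.cos(np.radians(5)),np.sin(np.radians(5)),0])
for n,u,v,z in(('plate front top',634,195,.06),('plate front top2',634,250,.06),('plate foot? ',634,255,.055),('tapeA',606,165,.04),('tapeB',624,165,.04),('tape mid low',615,188,.04),('floor tape',612,199,.028)):
    p=f(u,v,z);print(n,p.round(4),'along',round(float(p@e)*1000,1))
for p in((.491,-.0815,0),(.4827+.013*.996,-.0812+.0011,0)):print(np.dot(p,e)*1000)
# side view: tape on right divider
I=vision.camera_info('side');g=lambda u,v,z:onz(I,(225+u*.175,235+v*.175),z)
for n,u,v,z in(('tape side',295,293,.04),('plate front lower right top',302,255,.06)):p=g(u,v,z);print(n,p.round(4),p@e*1000)
```

```text
plate front top [ 0.4941 -0.0569  0.06  ] along 487.3
plate front top2 [ 0.4961 -0.0734  0.06  ] along 487.8
plate foot?  [ 0.4969 -0.0772  0.055 ] along 488.3
tapeA [ 0.4867 -0.0545  0.04  ] along 480.1
tapeB [ 0.4923 -0.054   0.04  ] along 485.7
tape mid low [ 0.4903 -0.0616  0.04  ] along 483.0
floor tape [ 0.4906 -0.0693  0.028 ] along 482.7
482.02840372911294
486.78073472569014
tape side [ 0.4917 -0.1019  0.04  ] 480.9392518044481
plate front lower right top [ 0.4937 -0.1008  0.06  ] 483.0415500369373
```

Emit:
play_rows([
  [-3, -0.3, 0, 0, 0, 0, 2],
  [-1.7, -0.1, 0, 0, 0, 0, 2],
  [0, 0, 0, 0, 0, 0, 2],
  [0, 0, 0, 0, 0, 0, 2],
  [0, 0, 0, 0, 0, 0, 2],
  [0, 0, 0, 0, 0, 0, 2],
])

```text
clock: 15.5
position: [0.4781, -0.0816, 0.0732]
tool_rot: [1.6, 1.569, 0.116]
force: [4.3, 1.4, 6.3]
grip_width: 0.0091
```

Run:
```python
from h import *
import pickle
s=telemetry.observe();print(s['position'],s['force'],s['grip_width'])
b,i=grab('side','d7');c,j=grab('scene','s7');a,k=grab('wrist','w7');pickle.dump(k,open('w7.pkl','wb'))
o=np.hstack([cv2.resize(c[140:260,120:240],(400,400),interpolation=2),cv2.resize(a[100:300,160:360],(400,400),interpolation=2)]);cv2.imwrite('pics/c8.png',o)
```

```text
[ 0.47805771 -0.08160167  0.07324769] [4.33100703 1.43725165 6.28261534] 0.009098688843685785
```

View pics/c8.png

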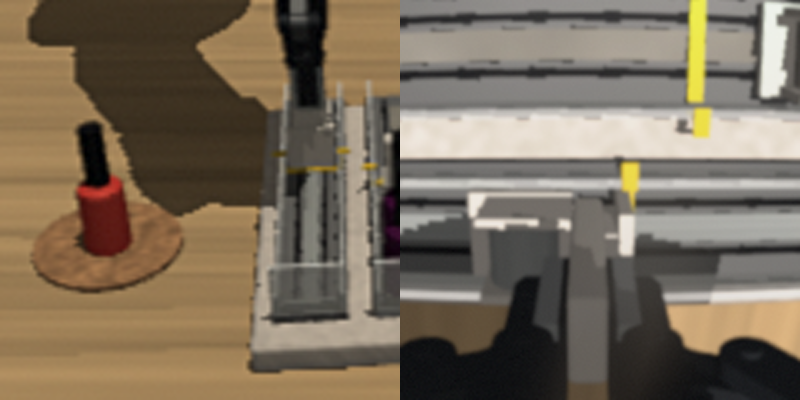

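Run:
```python
from h import *
import pickle
i=pickle.load(open('w7.pkl','rb'));f=lambda u,v,z:onz(i,(160+(u-400)/2,100+v/2),z,True)
e=np.array([np.cos(np.radians(5)),np.sin(np.radians(5)),0])
for n,u,v,z in(('plate',634.5,195,.06),('plate2',634.5,250,.06),('tapeA',621,165,.04),('tapeB',639,165,.04)):
    p=f(u,v,z);print(n,p.round(4),round(float(p@e)*1000,1))
c=cv2.imread('pics/s7.png');S=vision.camera_info('scene')
y=cv2.inRange(cv2.cvtColor(c,cv2.COLOR_BGR2HSV),(20,130,80),(35,255,255))
n,l,s,q=cv2.connectedComponentsWithStats(y[170:205,195:240])
for k in range(1,n):
    if s[k][4]>3:
        p=onz(S,q[k]+[195,170],.026);print(s[k],p.round(4),p@e*1000)
s=telemetry.observe();print(s['force'],s['position'],s['clock'])
```

```text
plate [ 0.4896 -0.0573  0.06  ] 482.7
plate2 [ 0.4915 -0.0738  0.06  ] 483.2
tapeA [ 0.4866 -0.0545  0.04  ] 480.0
tapeB [ 0.4922 -0.054   0.04  ] 485.6
[26 14  4  2  7] [ 0.4688 -0.0631  0.026 ] 461.5655593109946
[34 19  4  2  7] [ 0.4904 -0.0426  0.026 ] 484.86184902163956
[16 20 10  1 10] [ 0.4927 -0.0771  0.026 ] 484.0890924870808
[4.26979088 2.26316538 6.7117561 ] [ 0.47805161 -0.08162031  0.07323087] 15.65
```

```bash
python3 -c "
from workcell import workorder;workorder.job_done()"
```

```text
the job is handed in; nothing more can be done
```

The job is done and handed in. The coral bottle is standing on the cork mat, and the coral pusher is drawn back to its yellow line with the gripper still holding the tab. The robot clock read about 15.7 s of the 56 s allowed.

- **Bottle:** I lifted it out by its cap and set it down near the middle of the mat. After release, both fixed cameras showed it upright and fully on the cork. While I was lifting, the pusher's tab pressed on the bottle with about 4 N, so I kept going straight up until it was clear. It was still upright afterwards, within about 1°.
- **Pusher:** The tab is gripped front and back at 50 N, with a finger opening of 9 mm. In the last wrist picture, the plate's front face is at 482.9 mm along the lane, and the tape spans 480.0–485.6 mm. The scene camera also shows a strip of tape just in front of the plate. The tab did not slip in the last 4.7 mm of the pull.
- **Other items:** I saw no movement of the teal or plum bottles in the later pictures. I did not check the brush jar again after the bottle was lifted, but the arm never went near it.
- **Disagreements:** The side and scene cameras differed by about 1 cm on the mat's centre, so I aimed between them; the mat's margin covers that. Estimates of the line's position differed by up to about 4 mm between views, so I set the final position by comparing plate and tape in the same wrist picture. The wrist force was 6–7 N upward at the end, with 4 N from the spring, well under the limit.

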